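# Close the hearth and hold up the soldering block

### The arm

A 6-joint arm with a two-finger parallel gripper is mounted at the origin on a cart in front of the work surface, level with it; the furniture and walls round the work are solid. World frame = base frame: x ahead of the robot, y to its left, z up, the work surface at z = 0. Lengths are in m, angles in rad, forces in N, time in s.
With the tool pointing down it reaches from about 0.375 to 0.9 m from the base axis. Payload 3.1 kg.
Tool frame: the origin (TCP) lies midway between the tips of the shut fingers; the grasp point (between the pads) lies 19 mm behind it; z points along the fingers, y is the line along which they close (so a half turn about z gives the same grasp; the last joint's range is limited). The gripper opens to 87 mm and grips with 3 to 60 N. Pads are 19 mm wide; open, the fingers measure 117 mm over their backs; the gripper's body (75 mm by 190 mm) begins 51 mm behind the grasp point.
Start: joints at [0.926, 0.527, 1.433, -0, 1.181, -0.178], TCP at [0.281, 0.558, 0.223] pointing down, gripper open.
Joint ranges: [-3.08, 3.08], [-0.75, 2.2], [0.22, 2.44], [-1.43, 4.57], [0, 2.65], [-2.85, 2.85]. Speed limits (rad/s): [2.79, 2.79, 3.14, 3.14, 3.14, 3.14].

### API

Orientations are given as [roll, pitch, yaw] about the fixed x, y, z axes, in that order (R = Rz(yaw) Ry(pitch) Rx(roll)).
In Python, from station import ctrl gives the robot as it stands.
- The arm moves only by the tool step_arm, never from a script. Its argument "plan" is a list of rows, each a list of 7 numbers: the shift along the tool's x, y, z normalised to -1 to 1, where 1 is 25 cm, then the turn, a rotation vector about the tool's x, y, z normalised to -1 to 1, where 1 is pi rad, then the opening, from -1 (shut) to 1 (fully open). In form: [[tx, ty, tz, ax, ay, az, gripper], ...]. A call has exactly 5 rows; each row shifts and turns the commanded pose from where the row before left it, along the tool's axes as they then stand; what a row does not reach is not made up. A row lasts 1/12 s, in which the tool goes at most 41.7 mm and 7.16 degrees, less where a joint would pass 70% of its speed; a pose out of reach is approached as far as the arm can. A call with a number of a shift or a turn outside -1 to 1 is refused whole. A call with a gripper value outside its range is refused whole. The fingers move at their own pace and stop on an object; "squeeze" is the grip in N (left out, the last holds). Time passes only in rows, so rows that do not move let the fingers close, or fill a call up. It gives the time, the measured TCP pose, the force, the opening and the grip force at its end, in the units of the state.
- ctrl.observe(): the state, without advancing time (a new reading comes with each control period).
- ctrl.read_camera(name): name is "scene" or "side" or "wrist"; returns a dict with "color" (384x512x3 uint8, red, green, blue), "camera_matrix" (3x3 intrinsics, pixels), "origin" and "orientation" of the camera in the world. Camera axes: x right, y down, z forward; pixel columns grow to the right and rows downward; lengths in m; the calibration is good to about 2 mm. A picture is of the moment at which its call begins. There is no depth.
- ctrl.finish_job(): hands the job in; it is judged then, once.
Trained networks look in a picture, given as the dict that the camera call returned (one of the last four; its "shot" number tells which), for a name from the list of things; names that differ only in an ending like _2 or _b are one class to them, and where a whole thing is asked for, a point or a joint stands for the part that bears it (a point fixed in the world has none). Each returns a list of dicts, best first, with "confidence" (0 to 1); they miss things now and then, are a little off and sometimes report something else, mostly with a low value. They report only what shows in the picture. A call takes as long as a camera call. They do not tell look-alikes from the thing itself.
- ctrl.look_for(picture, thing): "position" ([column, row] in pixels, amid what is visible of it).
- ctrl.masks_of(picture, thing): "region" (384x512 bool, what is visible of it) and "position" ([column, row] in pixels, amid what is visible of it).
- ctrl.mark_of(picture, thing): "position" ([column, row] in pixels: a listed point, or the origin of a listed thing).
The state is a dict: "time_s": time; "q": joint angles; "joint_velocities": joint speeds; "joint_torque": joint torques, N m; "eef_pos": TCP position; "ee_rot": TCP orientation; "contact_force": force on the tool from outside, world axes, zero at the start; "ft_torque": the same for the moment, N m; "opening": opening from 0.0 (shut) to 1.0 (fully open); "finger_force": force on a finger pad.
Only numpy, scipy, OpenCV 4.12 (cv2) and the standard library are available. Lean on these libraries where they do the work, as an engineer would, in place of code of your own. Each camera call takes 0.05 s, during which the arm holds its last target. There are 200 camera calls.

### The job

The fire brick at the left end of the hearth row has come away: first push it along until it butts squarely and flush against its neighbour and the gap is closed. Then take the charcoal soldering block by its sides, with the brass bar lying loose on top, lift it and hold it steady and level about 10 cm above the bricks with its middle over the closed joint, so that I can work beneath it. Keep it level all the way, do not touch the bar or disturb the other loose things on the bench, and finish while still holding it there.

Things in the scene. Friction and masses are not known exactly. Their poses are not given: they have to be found in the camera images.
- bed_brick: fire brick, 105 (x) x 160 (y) x 42 (z) mm, fixed to the bench, neighbour of the loose brick. Origin: centre of its underside. Its x axis points along the row away from the loose brick (roughly to the robot's right), so the joining face is the long upright face at x = -52.5 mm. A second fixed brick of that size adjoins its far long face. All brick tops are 42 mm above the bench.
- joint (a point): middle of the top edge of bed_brick's joining face (bed_brick x = -52.5, y = 0, z = 42 mm); axes as bed_brick.
- loose_brick: fire brick of the same size, 0.4 to 0.8 kg, loose at the left end of the row, 18 to 45 mm short of bed_brick, nearly parallel. Too wide to grasp; it slides when its far long face is pushed with up to about 10 N. Origin: centre of its underside, x axis along the row towards bed_brick. Home: origin at x = -105 mm, y about 0 in bed_brick's frame, axes parallel.
- solder_block: black charcoal soldering block, 55 (x) x 100 (y) x 30 (z) mm, lying loose and flat on top of bed_brick. Origin at the centre of its underside, z up; grasp it across its 55 mm (along its x).
- brass_bar: square brass bar, 12 (x) x 110 (y) x 12 (z) mm, lying loose along the middle of the soldering block's top, its length with the block's length. Origin at the centre of its underside.
- wood_block: bystander: hardwood offcut, 60 x 90 x 35 mm, loose on the bench beyond the work. Origin at the centre of its underside.
- steel_cube: bystander: dark steel block, 60 x 68 x 66 mm, loose at the left of the bench. Origin at the centre of its underside.
Things that resemble listed ones, but are neither listed nor needed, are in the scene too. What is shaped like the solder_block but purple is not meant.

How it is judged:
On the way, in this order (a step that is already met when the one before it is completed fails the run):
1. the loose brick butts against its neighbour, while the block still lies on the brick (x of loose_brick in the frame of bed_brick above -0.108 m and angle between the x axis of loose_brick and the x axis of bed_brick, either way round below 0.03 rad and height (world z) of solder_block below 0.046 m), for 0.3 s.
2. the block is lifted clear of the brick (height (world z) of solder_block above 0.07 m), for 0.2 s.
At the end, for the whole second after the job is handed in: Brick joint closed (gap < 3 mm, parallel within 0.03 rad, ends in line within 18 mm). Block held still by the fingers, underside 60-150 mm above the bricks, middle within 30 mm of the joint, level within 0.09 rad, touching no brick; bar on it, within 20 mm of its middle, not touched (x of loose_brick in the frame of bed_brick above -0.108 m and y of loose_brick in the frame of bed_brick between -0.018 and 0.018 m and angle between the x axis of loose_brick and the x axis of bed_brick, either way round below 0.03 rad and height (world z) of loose_brick below 0.004 m and z of solder_block in the frame of joint between 0.06 and 0.15 m and horizontal distance between solder_block and joint below 0.03 m and angle between solder_block's own z axis and vertical below 0.09 rad and linear speed of solder_block below 0.02 m/s and angular speed of solder_block below 0.15 rad/s and contact force between the fingers and solder_block above 1 N and contact force between each of loose_brick, bed_brick and solder_block below 0.1 N and contact force between the fingers and brass_bar below 0.1 N and contact force between solder_block and brass_bar above 0.1 N and z of brass_bar in the frame of solder_block above 0.026 m and horizontal distance between brass_bar and solder_block below 0.02 m); the arm keeps its last pose, push and grip.
It fails at once if the soldering block is tilted more than 0.2 rad (angle between solder_block's own z axis and vertical above 0.2 rad).
It fails at once if the fingers press on the brass bar (contact force between the fingers and brass_bar above 0.5 N).
It fails at once if a bystander is disturbed (moved over 15 mm) (distance of any of wood_block, steel_cube from where it was at the start of the episode above 0.015 m).
It also fails if it takes over 51 s, if anything falls off the work surface, if the arm or the gripper's body presses on something with over 40 N, if the wrist force passes 120 N, or if a joint passes its speed limit or range.

## Working session

There is one attempt and no reset: what is moved stays moved. The work goes in short steps, Python scripts to look and compute and a tool call to move; the robot and the scene stay as the last step left them, time stands still between calls to the robot, and variables do not carry over. Pictures are saved under pics/ and viewed, at most 10 in all, crops included, and the job is handed in when it is done.

Besides the shell and the picture viewer there is one more tool, called after ">>>" in YAML: its name, and indented under it one key for each argument. step_arm: Moves the arm, as the interface text tells. Scaled input: -1 to 1 covers 25 cm each way for a shift and pi rad each way for a turn. Its arguments: {"type":"object","properties":{"plan":{"type":"array","items":{"type":"array","items":{"type":"number"}}},"squeeze":{"type":"number"}},"required":["plan"]}

```bash
mkdir -p pics; ls
cat > h.py <<'E'
import numpy as np, cv2
from scipy.spatial.transform import Rotation as R
from station import ctrl
def rot(o):
    o=np.array(o,float)
    if o.shape==(3,3): return o
    if o.size==4: return R.from_quat(o).as_matrix()
    return R.from_euler('xyz',o).as_matrix()
def ray(p,px,z):
    K=np.array(p['camera_matrix']);d=rot(p['orientation'])@np.linalg.solve(K,[px[0],px[1],1.]);o=np.array(p['origin'])
    return o+d*(z-o[2])/d[2]
def proj(p,X):
    K=np.array(p['camera_matrix']);c=(np.atleast_2d(X)-np.array(p['origin']))@rot(p['orientation']);u=c@K.T
    return u[:,:2]/u[:,2:]
def save(p,n): cv2.imwrite('pics/'+n,p['color'][:,:,::-1])
E
python3 - <<'E'
from h import *
print(ctrl.observe())
Z=dict(bed_brick=0,loose_brick=0,joint=.042,solder_block=.042,brass_bar=.072,wood_block=0,steel_cube=0)
ims=[]
for n in ['scene','side']:
    p=ctrl.read_camera(n);ims.append(p['color']);print(n,p['origin'],p['orientation'])
    for t,z in Z.items():
        for d in ctrl.mark_of(p,t)[:3]: print(t,np.round(d['position']),round(d['confidence'],2),ray(p,d['position'],z).round(3))
cv2.imwrite('pics/a.png',cv2.resize(np.vstack(ims)[:,:,::-1],(400,600)) if 0 else ims[0][:,:,::-1])
cv2.imwrite('pics/b.png',ims[1][:,:,::-1])
E
```

```text
pics
{'time_s': 0.0, 'q': array([ 9.26497945e-01,  5.28481432e-01,  1.43388711e+00, -2.98061867e-05,
        1.18136935e+00, -1.78490294e-01]), 'joint_velocities': array([-5.43296391e-06, -1.29314946e-03,  7.74222911e-04, -1.85402797e-03,
        5.33069380e-04, -1.05802501e-03]), 'joint_torque': array([-2.07718144e-04, -4.40035880e+01, -1.76592118e+01,  6.30984502e-02,
        5.80968847e-02, -1.47742462e-04]), 'eef_pos': array([0.28025227, 0.55783928, 0.22156707]), 'ee_rot': array([-3.13947660e+00, -3.53762033e-04,  2.67579554e+00]), 'contact_force': array([ 0.43603992, -0.37502141, -0.64088058]), 'ft_torque': array([ 0.00820676, -0.04501299,  0.0107913 ]), 'finger_force': 0.0, 'opening': 0.9994941463260695}
scene [ 0.01375305 -0.51707287  0.90257284] [-2.45729237  0.00677806 -1.06141278]
bed_brick [274. 252.] 0.95 [ 0.491 -0.315  0.   ]
loose_brick [277. 233.] 0.74 [ 0.551 -0.295  0.   ]
loose_brick [238. 228.] 0.7 [ 0.511 -0.184 -0.   ]
joint [258. 235.] 0.72 [ 0.494 -0.26   0.042]
solder_block [364. 298.] 0.83 [ 0.461 -0.582  0.042]
solder_block [276. 240.] 0.7 [ 0.504 -0.311  0.042]
solder_block [259. 237.] 0.59 [ 0.49  -0.266  0.042]
brass_bar [278. 232.] 0.61 [ 0.513 -0.313  0.072]
wood_block [229. 171.] 0.77 [ 0.695 -0.038  0.   ]
wood_block [258. 237.] 0.24 [ 0.512 -0.249  0.   ]
steel_cube [139. 178.] 0.72 [0.523 0.214 0.   ]
side [0.4056628  0.46855831 1.21436844] [-2.61539189  0.00621787 -2.85681272]
bed_brick [308. 172.] 0.74 [ 0.486 -0.326  0.   ]
loose_brick [294. 209.] 0.68 [ 0.497 -0.187  0.   ]
joint [300. 182.] 0.58 [ 0.499 -0.261  0.042]
solder_block [328. 116.] 0.87 [ 0.473 -0.532  0.042]
solder_block [304. 169.] 0.84 [ 0.498 -0.309  0.042]
brass_bar [301. 160.] 0.54 [ 0.513 -0.318  0.072]
wood_block [214. 242.] 0.83 [ 0.691 -0.021  0.   ]
steel_cube [252. 339.] 0.69 [0.508 0.211 0.   ]
```

View pics/a.png

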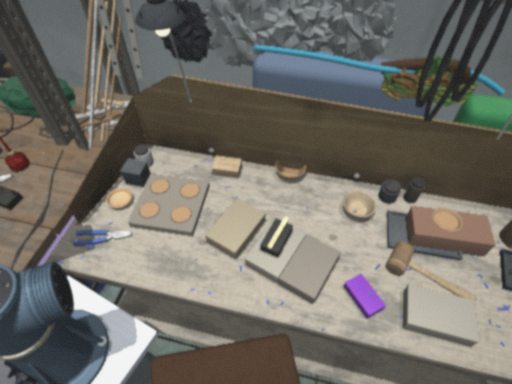

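View pics/b.png

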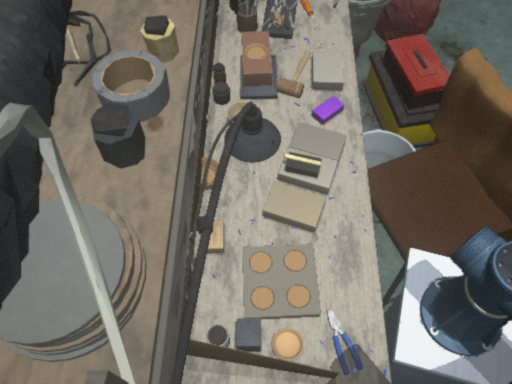

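The scene picture shows the loose brick at (237,228), the black block with the bar at (277,237) on bed_brick, the purple look-alike at (364,295), the wood at (227,165) and the dark cube at (135,172). A disc plate at (170,205) lies left of the loose brick. I'll measure the plate edge and the lamp as well, then move in for a wrist view.

Run:
```python
from h import *
s=ctrl.read_camera('scene');d=ctrl.read_camera('side')
def tri(a,b):
    A=[];B=[]
    for p,px in((s,a),(d,b)):
        o=np.array(p['origin']);v=ray(p,px,0)-o;v/=np.linalg.norm(v);M=np.eye(3)-np.outer(v,v);A.append(M);B.append(M@o)
    A=np.vstack(A);x=np.linalg.lstsq(A,np.hstack(B),rcond=None)[0];return x.round(3)
print('lamp',tri((163,30),(252,140)),'lampbase',tri((190,102),(205,225)))
print('plate top corners TR,BR',tri((210,180),(317,246)) , tri((198,233),(319,316)),tri((210,180),(244,249)),tri((198,233),(317,247)))
print('plate disc',tri((180,214),(296,260)),tri((190,187),(261,262)))
# corners on top of bricks
for n,px in dict(Lfl=(207,241),Lbl=(235,203),Lbr=(266,213),Lfr=(236,254)).items(): print(n,ray(s,px,.042).round(3))
for n,px in dict(L1=(263,212),L2=(274,182),L3=(326,196),L4=(316,228)).items(): print('side',n,ray(d,px,.042).round(3))
for p in(s,d):
  for t in('loose_brick','bed_brick','solder_block'):
    for m in ctrl.masks_of(p,t)[:3]:
        c=cv2.findContours(m['region'].astype('uint8'),0,2)[0];c=max(c,key=len)
        print(t,round(m['confidence'],2),np.round(m['position']),cv2.approxPolyDP(c,3,True)[:,0].tolist())
```

```text
lamp [ 0.558 -0.004  0.548] lampbase [0.661 0.055 0.275]
plate top corners TR,BR [ 0.459 -0.063  0.154] [ 0.42   0.016 -0.128] [ 0.604 -0.016  0.028] [ 0.416 -0.089  0.014]
plate disc [ 0.45  -0.018  0.034] [0.543 0.015 0.041]
Lfl [ 0.408 -0.144  0.042]
Lbl [ 0.561 -0.144  0.042]
Lbr [ 0.573 -0.244  0.042]
Lfr [ 0.412 -0.237  0.042]
side L1 [ 0.576 -0.131  0.042]
side L2 [ 0.573 -0.238  0.042]
side L3 [ 0.414 -0.234  0.042]
side L4 [ 0.419 -0.124  0.042]
loose_brick 0.85 [237. 224.] [[239, 200], [206, 234], [210, 244], [233, 257], [265, 218], [263, 212]]
bed_brick 0.94 [271. 257.] [[305, 234], [294, 228], [280, 254], [274, 257], [259, 249], [267, 229], [246, 256], [245, 266], [276, 283]]
solder_block 0.66 [276. 240.] [[279, 220], [273, 222], [260, 245], [262, 251], [274, 256], [292, 230], [287, 224], [269, 249], [267, 245]]
solder_block 0.63 [366. 299.] [[360, 274], [347, 281], [344, 288], [368, 317], [382, 310], [384, 304]]
loose_brick 0.65 [291. 206.] [[274, 182], [263, 215], [313, 231], [324, 197]]
bed_brick 0.56 [316. 176.] [[336, 162], [322, 157], [317, 174], [305, 176], [287, 172], [284, 161], [278, 178], [327, 193]]
solder_block 0.86 [304. 169.] [[286, 160], [286, 170], [317, 176], [318, 166]]
solder_block 0.62 [330. 111.] [[334, 96], [311, 111], [321, 123], [343, 107]]
```

>>> step_arm:
  plan:
    - [0, 0, -0.16, 0, 0, 0, 1]
    - [0, 0, -0.16, 0, 0, 0, 1]
    - [0, -0.16, 0, 0, 0, 0.038, 1]
    - [0, -0.16, 0, 0, 0, 0.038, 1]
    - [0, -0.16, 0, 0, 0, 0.038, 1]

```text
time_s: 1.62
eef_pos: [0.215, 0.458, 0.3033]
ee_rot: [3.139, 0.0, 2.311]
contact_force: [-0.1, -0.9, -0.5]
opening: 1.004
finger_force: 0.0
```

Run:
```python
from h import *
s=ctrl.read_camera('scene');d=ctrl.read_camera('side')
print(s['camera_matrix'][0],d['camera_matrix'][0])
X=np.array([.558,-.004,.548]);print(proj(s,X),proj(d,X))
for z in(.015,.035):
  print(z,[ray(s,p,z).round(3) for p in((210,180),(198,233),(150,177),(130,222))],[ray(d,p,z).round(3) for p in((244,248),(316,246),(319,316),(243,317))])
```

```text
[356.94841474   0.         252.40674757] [460.92268444   0.         258.84101775]
[[164.83261978  28.2166577 ]] [[253.65179592 142.0848756 ]]
0.015 [array([ 0.62 , -0.011,  0.015]), array([ 0.43 , -0.094,  0.015]), array([0.535, 0.172, 0.015]), array([0.364, 0.108, 0.015])] [array([ 0.6  , -0.02 ,  0.015]), array([ 0.406, -0.082,  0.015]), array([0.355, 0.109, 0.015]), array([0.545, 0.167, 0.015])]
0.035 [array([ 0.607, -0.022,  0.035]), array([ 0.421, -0.104,  0.035]), array([0.523, 0.156, 0.035]), array([0.356, 0.093, 0.035])] [array([ 0.597, -0.012,  0.035]), array([ 0.406, -0.073,  0.035]), array([0.356, 0.115, 0.035]), array([0.542, 0.172, 0.035])]
```

```bash
cat >> h.py <<'E'
def plan(wps,start=None,g=1,vmax=.038,wmax=.11):
    """wps: (x,y,z,yaw) tool straight down; prints rows of tool-frame increments"""
    o=ctrl.observe(); T=lambda w:(np.array(w[:3]),R.from_euler('xyz',[np.pi,0,w[3]]))
    p,q=(np.array(o['eef_pos']),R.from_euler('xyz',o['ee_rot'])) if start is None else T(start)
    rows=[]
    for w in wps:
        P,Q=T(w);rv=(q.inv()*Q).as_rotvec()
        n=int(np.ceil(max(np.linalg.norm(P-p)/vmax,np.linalg.norm(rv)/wmax,1)))
        for i in range(n):
            t=q.inv().apply((P-p)/n)
            rows.append(list((t/.25).round(3)+0)+list((rv/n/np.pi).round(4)+0)+[g])
            p=p+(P-p)/n;q=q*R.from_rotvec(rv/n)
    for i in range(0,len(rows),5): print([[float(v) for v in r] for r in rows[i:i+5]])
E
python3 - <<'E'
from h import *
plan([(.38,.22,.2,1.57),(.42,-.09,.2,1.57)],vmax=.041,wmax=.12)
E
```

```text
[[-0.143, -0.015, 0.051, -0.0004, 0.0002, 0.0297, 1.0], [-0.126, -0.002, 0.044, -0.0004, 0.0002, 0.0297, 1.0], [-0.11, 0.009, 0.039, -0.0004, 0.0002, 0.0297, 1.0], [-0.095, 0.017, 0.034, -0.0004, 0.0002, 0.0297, 1.0], [-0.082, 0.022, 0.03, -0.0004, 0.0002, 0.0297, 1.0]]
[[-0.069, 0.026, 0.026, -0.0004, 0.0002, 0.0297, 1.0], [-0.058, 0.028, 0.023, -0.0004, 0.0002, 0.0297, 1.0], [-0.048, 0.029, 0.02, -0.0004, 0.0002, 0.0297, 1.0], [-0.156, 0.04, 0.014, 0.0, 0.0, 0.0, 1.0], [-0.14, 0.036, 0.012, 0.0, 0.0, 0.0, 1.0]]
[[-0.126, 0.032, 0.011, 0.0, 0.0, 0.0, 1.0], [-0.114, 0.029, 0.01, 0.0, 0.0, 0.0, 1.0], [-0.102, 0.026, 0.009, 0.0, 0.0, 0.0, 1.0], [-0.092, 0.023, 0.008, 0.0, 0.0, 0.0, 1.0], [-0.083, 0.021, 0.007, 0.0, 0.0, 0.0, 1.0]]
[[-0.075, 0.019, 0.007, 0.0, 0.0, 0.0, 1.0], [-0.067, 0.017, 0.006, 0.0, 0.0, 0.0, 1.0], [-0.06, 0.015, 0.005, 0.0, 0.0, 0.0, 1.0]]
```

```bash
sed -i 's|^        P,Q=T(w);\(.*\)|        P,Q=T(w);\1;p0=p|; s|n=int(\(.*\))$|n=int(\1); dP=(P-p0)/n|; s|(P-p)/n)$|dP)|; s|p=p+(P-p)/n;|p=p+dP;|' h.py
python3 - <<'E'
from h import *
plan([(.38,.22,.2,1.57),(.42,-.09,.2,1.57)],vmax=.041,wmax=.12)
E
```

```text
[[-0.143, -0.015, 0.051, -0.0004, 0.0002, 0.0297, 1.0], [-0.144, -0.002, 0.051, -0.0004, 0.0002, 0.0297, 1.0], [-0.144, 0.012, 0.051, -0.0004, 0.0002, 0.0297, 1.0], [-0.142, 0.025, 0.051, -0.0004, 0.0002, 0.0297, 1.0], [-0.139, 0.038, 0.051, -0.0004, 0.0002, 0.0297, 1.0]]
[[-0.135, 0.051, 0.051, -0.0004, 0.0002, 0.0297, 1.0], [-0.13, 0.063, 0.05, -0.0004, 0.0002, 0.0297, 1.0], [-0.123, 0.075, 0.05, -0.0004, 0.0002, 0.0297, 1.0], [-0.155, 0.02, 0.0, 0.0, 0.0, 0.0, 1.0], [-0.155, 0.02, 0.0, 0.0, 0.0, 0.0, 1.0]]
[[-0.155, 0.02, 0.0, 0.0, 0.0, 0.0, 1.0], [-0.155, 0.02, 0.0, 0.0, 0.0, 0.0, 1.0], [-0.155, 0.02, 0.0, 0.0, 0.0, 0.0, 1.0], [-0.155, 0.02, 0.0, 0.0, 0.0, 0.0, 1.0], [-0.155, 0.02, 0.0, 0.0, 0.0, 0.0, 1.0]]
[[-0.155, 0.02, 0.0, 0.0, 0.0, 0.0, 1.0]]
```

>>> step_arm:
  plan:
    - [-0.143, -0.015, 0.051, 0, 0, 0.03, 1]
    - [-0.144, -0.002, 0.051, 0, 0, 0.03, 1]
    - [-0.144, 0.012, 0.051, 0, 0, 0.03, 1]
    - [-0.142, 0.025, 0.051, 0, 0, 0.03, 1]
    - [-0.139, 0.038, 0.051, 0, 0, 0.03, 1]

```text
time_s: 2.13
eef_pos: [0.3233, 0.3134, 0.2387]
ee_rot: [3.14, -0.0, 1.843]
contact_force: [0.5, 0.6, -0.5]
opening: 1.004
finger_force: 0.0
```

>>> step_arm:
  plan:
    - [-0.135, 0.051, 0.05, 0, 0, 0.03, 1]
    - [-0.13, 0.063, 0.05, 0, 0, 0.03, 1]
    - [-0.123, 0.075, 0.05, 0, 0, 0.03, 1]
    - [-0.155, 0.02, 0, 0, 0, 0, 1]
    - [-0.155, 0.02, 0, 0, 0, 0, 1]

```text
time_s: 2.55
eef_pos: [0.3973, 0.148, 0.2007]
ee_rot: [3.142, 0.0, 1.565]
contact_force: [0.3, -0.2, -0.3]
opening: 1.006
finger_force: 0.0
```

>>> step_arm:
  plan:
    - [-0.155, 0.02, 0, 0, 0, 0, 1]
    - [-0.155, 0.02, 0, 0, 0, 0, 1]
    - [-0.155, 0.02, 0, 0, 0, 0, 1]
    - [-0.155, 0.02, 0, 0, 0, 0, 1]
    - [-0.155, 0.02, 0, 0, 0, 0, 1]

```text
time_s: 2.97
eef_pos: [0.42, -0.0465, 0.2016]
ee_rot: [3.14, 0.0, 1.564]
contact_force: [0.7, 0.7, 0.0]
opening: 1.0
finger_force: 0.0
```

Run:
```python
from h import *
o=ctrl.observe();print(o['time_s'],o['eef_pos'],o['ee_rot'],o['q'].round(2))
p=ctrl.read_camera('wrist');save(p,'w1.png');print(p['origin'],p['orientation'],p['camera_matrix'])
for t,z in dict(bed_brick=0,loose_brick=0,joint=.042,solder_block=.042,brass_bar=.072).items():
    for d in ctrl.mark_of(p,t)[:2]: print(t,np.round(d['position']),round(d['confidence'],2),ray(p,d['position'],z).round(3))
```

```text
2.9667 [ 0.42004308 -0.04654516  0.20160962] [3.1403423e+00 3.3933599e-04 1.5641379e+00] [-0.38  0.29  1.94  0.    0.91 -0.37]
[0.420857   0.02998961 0.36321947] [ 2.86197461e+00 -1.82905216e-03 -5.94882390e-03] [[320.30704002   0.         255.8668052 ]
 [  0.         320.30704002 189.25840258]
 [  0.           0.           1.        ]]
loose_brick [316. 271.] 0.59 [ 0.497 -0.183  0.   ]
```

View pics/w1.png

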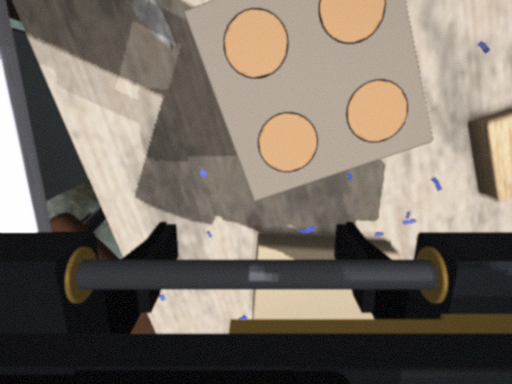

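The wrist view shows the plate, with its nearest corner at (257,198), and the loose brick's edge at about row 235 between the fingers. I'll fit poses to the masks from both fixed cameras.

```bash
cat > fit.py <<'E'
from h import *
from scipy.optimize import minimize
SZ=dict(loose_brick=(.105,.16,.042,0),bed_brick=(.105,.16,.042,0),solder_block=(.055,.1,.03,.042),brass_bar=(.012,.11,.012,.072))
def corners(sz,x,y,a,dz=0):
    w,l,h,z=sz;c=np.array([[i*w/2,j*l/2,k] for i in(-1,1) for j in(-1,1) for k in(z+dz,z+dz+h)])
    c[:,:2]=c[:,:2]@np.array([[np.cos(a),np.sin(a)],[-np.sin(a),np.cos(a)]]);return c+[x,y,0]
def fill(p,c,S=4):
    m=np.zeros((384*S,512*S),np.uint8);h=cv2.convexHull(((proj(p,c)+.5)*S).astype(np.float32))
    cv2.fillConvexPoly(m,np.round(h*16).astype(np.int32),1,shift=4)
    return cv2.resize(m.astype(np.float32),(512,384),interpolation=cv2.INTER_AREA)
def get(p,t,near):
    z=SZ[t][3]
    for d in ctrl.masks_of(p,t):
        if np.linalg.norm(ray(p,d['position'],z+.03)[:2]-near)<.07: return d['region'].astype(np.float32)
def fit(t,x0,views,hull=False,occ=[],dz=0):
    ms=[]
    for p in views:
        m=get(p,t,x0[:2])
        if m is None: print('no',t);continue
        if hull:
            c=np.argwhere(m>0)[:,::-1].astype(np.int32);cv2.fillConvexPoly(m,cv2.convexHull(c),1)
        o=1-np.clip(sum([fill(p,c) for c in occ],np.zeros((384,512))),0,1);ms.append((p,m,o))
    def cost(v):
        s=0
        for p,m,o in ms:
            r=fill(p,corners(SZ[t],v[0]/100,v[1]/100,v[2]/10,dz))*o;s+=1-np.minimum(r,m).sum()/np.maximum(r,m).sum()
        return s/len(ms)
    v0=np.array(x0)*[100,100,10]
    r=minimize(cost,v0,method='Nelder-Mead',options=dict(initial_simplex=v0+np.array([[0,0,0],[1,0,0],[0,1,0],[0,0,1]]),xatol=.01,fatol=1e-4))
    e=r.x/[100,100,10];print(t,e.round(4),'cost',round(r.fun,3));return e
E
python3 - <<'E'
from fit import *
import sys
cams=[ctrl.read_camera('scene'),ctrl.read_camera('side')]
a0=-1.6
L=fit('loose_brick',(.497,-.185,a0),cams)
for c in cams: fit('loose_brick',(.497,-.185,a0),[c])
S=fit('solder_block',(.50,-.31,a0),cams,hull=True)
Bm=corners(SZ['brass_bar'],S[0],S[1],S[2])
occ=[corners(SZ['solder_block'],*S),Bm]
B=fit('bed_brick',(.492,-.32,a0),cams,occ=occ+[corners(SZ['loose_brick'],*L)])
for c in cams: fit('bed_brick',(.492,-.32,a0),[c],occ=occ+[corners(SZ['loose_brick'],*L)])
ims=[]
for p,cr in zip(cams,((190,150),(220,90))):
    im=p['color'][:,:,::-1].copy();im=cv2.resize(im,None,fx=4,fy=4,interpolation=cv2.INTER_CUBIC)
    for t,v,col in(('loose_brick',L,(0,0,255)),('bed_brick',B,(0,255,0)),('solder_block',S,(255,0,255))):
        k=corners(SZ[t],*v);k=((proj(p,k)+.5)*4).astype(int)
        for i in range(8):
            for j in(1,2,4):
                if i<i^j: cv2.line(im,tuple(map(int,k[i])),tuple(map(int,k[i^j])),col,1)
    x,y=cr;im=im[y*4:y*4+560,x*4:x*4+560];ims.append(im)
cv2.imwrite('pics/fit.png',cv2.resize(np.hstack(ims),(800,400)))
E
```

```text
loose_brick [ 0.498  -0.1839 -1.6349] cost 0.325
loose_brick [ 0.4974 -0.184  -1.6312] cost 0.029
loose_brick [ 0.4993 -0.1857 -1.6279] cost 0.616
solder_block [ 0.5051 -0.3124 -1.532 ] cost 0.362
bed_brick [ 0.4899 -0.3181 -1.6399] cost 0.411
bed_brick [ 0.4901 -0.3174 -1.6354] cost 0.134
bed_brick [ 0.5017 -0.3243 -1.5517] cost 0.68
```

View pics/fit.png

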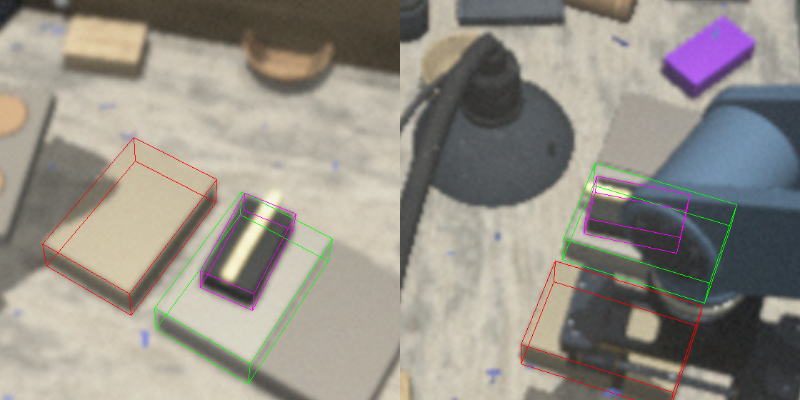

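The scene-camera fit lies well on loose_brick and bed_brick, and the black block with the bar (not the purple one) is confirmed in the crop. The gap is about 29 mm, the lateral offset about 1 mm, and the bricks are parallel. Now I'll push with both open fingers spread along the far face.

Run:
```python
from h import *
plan([(.5,-.107,.12,1.507),(.502,-.109,.024,1.507)])
```

```text
[[-0.062, 0.081, 0.081, 0.0, 0.0, 0.0045, 1.0], [-0.061, 0.082, 0.081, 0.0, 0.0, 0.0045, 1.0], [-0.06, 0.083, 0.081, 0.0, 0.0, 0.0045, 1.0], [-0.059, 0.084, 0.081, 0.0, 0.0, 0.0045, 1.0], [-0.002, 0.003, 0.128, 0.0, 0.0, 0.0, 1.0]]
[[-0.002, 0.003, 0.128, 0.0, 0.0, 0.0, 1.0], [-0.002, 0.003, 0.128, 0.0, 0.0, 0.0, 1.0]]
```

>>> step_arm:
  plan:
    - [-0.062, 0.081, 0.081, 0, 0, 0.0045, 1]
    - [-0.061, 0.082, 0.081, 0, 0, 0.0045, 1]
    - [-0.06, 0.083, 0.081, 0, 0, 0.0045, 1]
    - [-0.059, 0.084, 0.081, 0, 0, 0.0045, 1]
    - [0, 0, 0, 0, 0, 0, 1]

```text
time_s: 4.28
eef_pos: [0.5036, -0.1103, 0.117]
ee_rot: [3.141, 0.001, 1.505]
contact_force: [-0.2, 0.5, 0.8]
opening: 1.002
finger_force: 0.0
```

>>> step_arm:
  plan:
    - [0, 0.004, 0.12, 0, 0, 0, 1]
    - [0, 0.004, 0.12, 0, 0, 0, 1]
    - [0, 0, 0.08, 0, 0, 0, 1]
    - [0, 0, 0.06, 0, 0, 0, 1]
    - [0, 0, 0, 0, 0, 0, 1]

```text
time_s: 4.7
eef_pos: [0.5, -0.1064, 0.0228]
ee_rot: [-3.136, -0.002, 1.507]
contact_force: [0.3, 0.2, -0.4]
opening: 0.998
finger_force: 0.0
```

>>> step_arm:
  plan:
    - [-0.02, 0, 0, 0, 0, 0, 1]
    - [-0.02, 0, 0, 0, 0, 0, 1]
    - [-0.02, 0, 0, 0, 0, 0, 1]
    - [-0.02, 0, 0, 0, 0, 0, 1]
    - [-0.02, 0, 0, 0, 0, 0, 1]

```text
time_s: 5.12
eef_pos: [0.5008, -0.1322, 0.0264]
ee_rot: [3.141, -0.001, 1.506]
contact_force: [0.6, 5.3, 4.1]
opening: 1.0
finger_force: 2.9
```

>>> step_arm:
  plan:
    - [-0.014, 0, 0, 0, 0, 0, 1]
    - [-0.014, 0, 0, 0, 0, 0, 1]
    - [-0.012, 0, 0, 0, 0, 0, 1]
    - [-0.01, 0, 0, 0, 0, 0, 1]
    - [-0.008, 0, 0, 0, 0, 0, 1]

```text
time_s: 5.53
eef_pos: [0.4995, -0.1464, 0.0261]
ee_rot: [3.142, -0.001, 1.506]
contact_force: [1.6, 5.4, 4.9]
opening: 1.002
finger_force: 2.9
```

>>> step_arm:
  plan:
    - [-0.006, 0, 0, 0, 0, 0, 1]
    - [-0.006, 0, 0, 0, 0, 0, 1]
    - [-0.004, 0, 0, 0, 0, 0, 1]
    - [-0.004, 0, 0, 0, 0, 0, 1]
    - [-0.004, 0, 0, 0, 0, 0, 1]

```text
time_s: 5.95
eef_pos: [0.4988, -0.1506, 0.0261]
ee_rot: [-3.141, -0.003, 1.507]
contact_force: [3.1, 15.0, 6.1]
opening: 1.004
finger_force: 7.5
```

>>> step_arm:
  plan:
    - [-0.004, 0, 0, 0, 0, 0, 1]
    - [-0.004, 0, 0, 0, 0, 0, 1]
    - [0, 0, 0, 0, 0, 0, 1]
    - [0, 0, 0, 0, 0, 0, 1]
    - [0, 0, 0, 0, 0, 0, 1]

```text
time_s: 6.37
eef_pos: [0.4987, -0.1506, 0.0261]
ee_rot: [-3.14, -0.005, 1.508]
contact_force: [4.2, 17.9, 6.8]
opening: 1.0
finger_force: 9.1
```

>>> step_arm:
  plan:
    - [0.02, 0, 0, 0, 0, 0, 1]
    - [0.04, 0, 0, 0, 0, 0, 1]
    - [0, 0, -0.08, 0, 0, 0, 1]
    - [0, 0, -0.16, 0, 0, 0, 1]
    - [0, 0, -0.16, 0, 0, 0, 1]

```text
time_s: 6.78
eef_pos: [0.4991, -0.1395, 0.1253]
ee_rot: [-3.138, -0.001, 1.507]
contact_force: [0.8, 0.1, 0.5]
opening: 1.003
finger_force: 0.0
```

Run:
```python
from fit import *
p=ctrl.read_camera('scene');a0=-1.63
w=ctrl.read_camera('wrist')
L=fit('loose_brick',(.497,-.21,a0),[p])
# block: union of block and bar masks vs union hull render
m=get(p,'solder_block',np.array((.5,-.312)))
for d in ctrl.masks_of(p,'brass_bar')[:2]: print('bar',round(d['confidence'],2),np.round(d['position']),ray(p,d['position'],.08).round(3))
im=cv2.resize(p['color'][190:280,200:330,::-1],None,fx=6,fy=6,interpolation=cv2.INTER_CUBIC)
cv2.imwrite('pics/c.png',im); save(w,'w2.png')
for v,t in((p,'s'),(w,'w')):
  for n,z in dict(solder_block=.042,brass_bar=.072,joint=.042).items():
    for d in ctrl.mark_of(v,n)[:2]: print(t,n,np.round(d['position']),round(d['confidence'],2),ray(v,d['position'],z).round(3))
```

```text
loose_brick [ 0.4964 -0.208  -1.6047] cost 0.117
bar 0.6 [278. 234.] [ 0.504 -0.317  0.08 ]
s solder_block [365. 300.] 0.83 [ 0.455 -0.584  0.042]
s solder_block [276. 240.] 0.78 [ 0.503 -0.312  0.042]
s brass_bar [280. 233.] 0.56 [ 0.512 -0.32   0.072]
s joint [262. 238.] 0.55 [ 0.492 -0.274  0.042]
```

View pics/c.png

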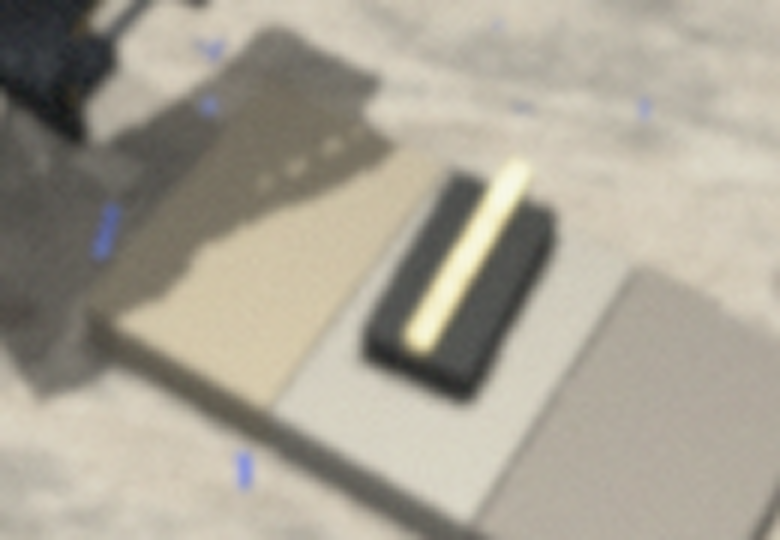

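The gap is closed and the ends are in line. In the crop, the block's top corners are at about (372,335), (470,380), (552,212) and (450,172). The bar runs from (420,345) to (517,162), and the joint line from (270,410) to (440,165).

Run:
```python
from fit import *
p=ctrl.read_camera('scene')
f=lambda u,z:ray(p,((u[0]+.5)/6-.5+200,(u[1]+.5)/6-.5+190),z)[:2]
c=np.array([f(u,.072) for u in((372,335),(470,380),(552,212),(450,172))]);print(c.round(4),'mid',c.mean(0).round(4))
print('sides',np.linalg.norm(np.roll(c,-1,0)-c,axis=1).round(3))
h=lambda v:np.arctan2(v[1],v[0]).round(3)
print('len headings',h(c[3]-c[0]),h(c[2]-c[1]))
b=[f((420,343),.084),f((517,165),.084)];print('bar',b,np.mean(b,0),np.linalg.norm(b[0]-b[1]),h(b[1]-b[0]))
j=[f((270,410),.042),f((440,165),.042)];print('joint',j,np.mean(j,0),np.linalg.norm(j[0]-j[1]),h(j[1]-j[0]))
# dark pixels fit
g=p['color'].max(2).astype(int);m=((g<95)).astype(np.uint8);m[:215]=0;m[262:]=0;m[:,:255]=0;m[:,298:]=0
n,l,s,_=cv2.connectedComponentsWithStats(m);k=1+s[1:,4].argmax();m=(l==k).astype(np.float32);print(s[k])
hl=m.copy()
def cost(v):
    r=fill(p,corners(SZ['solder_block'],v[0]/100,v[1]/100,v[2]/10));o=1-fill(p,corners(SZ['brass_bar'],.504,-.315,-1.635)) if 0 else barm
    r=r*o;mm=m*o;return 1-np.minimum(r,mm).sum()/np.maximum(r,mm).sum()
bc=np.vstack([corners((.016,.11,.014,.070),*np.mean(b,0),h(b[1]-b[0])-np.pi/2)]);barm=1-fill(p,bc)
v0=np.array([50.4,-31.3,-16.3])
r=minimize(cost,v0,method='Nelder-Mead',options=dict(initial_simplex=v0+np.array([[0,0,0],[1,0,0],[0,1,0],[0,0,1]])))
print(r.x,r.fun)
```

```text
[[ 0.4537 -0.293 ]
 [ 0.4545 -0.3414]
 [ 0.5522 -0.3351]
 [ 0.5495 -0.2833]] mid [ 0.5025 -0.3132]
sides [0.048 0.098 0.052 0.096]
len headings 0.101 0.065
bar [array([ 0.4539874 , -0.31657201]), array([ 0.560415  , -0.31223216])] [ 0.5072012  -0.31440209] 0.10651604102917706 0.041
joint [array([ 0.41307575, -0.26310802]), array([ 0.57022292, -0.26869483])] [ 0.49164934 -0.26590143] 0.15724645334277498 -0.036
[261 220  31  37 428]
[ 50.78365068 -31.22517234 -14.93369824] 0.2778173089027405
```

Run:
```python
from h import *
plan([(.504,-.3135,.19,.06)],wmax=.122)
```

```text
[[-0.058, 0.005, -0.022, -0.0001, 0.0, 0.0384, 1.0], [-0.057, 0.012, -0.022, -0.0001, 0.0, 0.0384, 1.0], [-0.055, 0.019, -0.022, -0.0001, 0.0, 0.0384, 1.0], [-0.052, 0.025, -0.022, -0.0001, 0.0, 0.0384, 1.0], [-0.049, 0.031, -0.022, -0.0001, 0.0, 0.0384, 1.0]]
[[-0.045, 0.037, -0.022, -0.0001, 0.0, 0.0384, 1.0], [-0.04, 0.042, -0.022, -0.0001, 0.0, 0.0384, 1.0], [-0.035, 0.047, -0.022, -0.0001, 0.0, 0.0384, 1.0], [-0.029, 0.05, -0.022, -0.0001, 0.0, 0.0384, 1.0], [-0.022, 0.054, -0.022, -0.0001, 0.0, 0.0384, 1.0]]
[[-0.016, 0.056, -0.022, -0.0001, 0.0, 0.0384, 1.0], [-0.009, 0.057, -0.022, -0.0001, 0.0, 0.0384, 1.0]]
```

>>> step_arm:
  plan:
    - [-0.058, 0.005, -0.022, 0, 0, 0.0384, 1]
    - [-0.057, 0.012, -0.022, 0, 0, 0.0384, 1]
    - [-0.055, 0.019, -0.022, 0, 0, 0.0384, 1]
    - [-0.052, 0.025, -0.022, 0, 0, 0.0384, 1]
    - [-0.049, 0.031, -0.022, 0, 0, 0.0384, 1]

```text
time_s: 7.8
eef_pos: [0.5016, -0.2127, 0.1525]
ee_rot: [-3.14, 0.0, 0.898]
contact_force: [-0.8, -1.6, -0.2]
opening: 0.996
finger_force: 0.0
```

>>> step_arm:
  plan:
    - [-0.045, 0.037, -0.022, 0, 0, 0.0384, 1]
    - [-0.04, 0.042, -0.022, 0, 0, 0.0384, 1]
    - [-0.035, 0.047, -0.022, 0, 0, 0.0384, 1]
    - [-0.029, 0.05, -0.022, 0, 0, 0.0384, 1]
    - [-0.022, 0.054, -0.022, 0, 0, 0.0384, 1]

```text
time_s: 8.22
eef_pos: [0.5031, -0.2855, 0.1799]
ee_rot: [-3.14, 0.001, 0.295]
contact_force: [-0.5, -0.4, 0.5]
opening: 0.998
finger_force: 0.0
```

>>> step_arm:
  plan:
    - [-0.016, 0.056, -0.022, 0, 0, 0.0384, 1]
    - [-0.009, 0.057, -0.022, 0, 0, 0.0384, 1]
    - [0, 0, 0, 0, 0, 0, 1]
    - [0, 0, 0, 0, 0, 0, 1]
    - [0, 0, 0, 0, 0, 0, 1]

```text
time_s: 8.63
eef_pos: [0.5035, -0.3128, 0.1904]
ee_rot: [-3.139, 0.002, 0.062]
contact_force: [-0.4, 0.6, -0.3]
opening: 1.002
finger_force: 0.0
```

Run:
```python
from h import *
w=ctrl.read_camera('wrist');save(w,'w3.png')
for n,z in dict(solder_block=.042,brass_bar=.072,joint=.042).items():
    for d in ctrl.mark_of(w,n)[:2]: print(n,np.round(d['position']),round(d['confidence'],2),ray(w,d['position'],z).round(3))
for n,z in dict(solder_block=.072,brass_bar=.084).items():
    for d in ctrl.masks_of(w,n)[:1]:
        c=max(cv2.findContours(d['region'].astype('uint8'),0,2)[0],key=len);a=cv2.approxPolyDP(c,4,True)[:,0]
        for q in a: print(n,q,ray(w,q,z).round(4))
plan([(.504,-.3135,.046,.06)])
```

```text
solder_block [485. 199.] 0.87 [ 0.495 -0.545  0.042]
solder_block [256. 176.] 0.61 [ 0.505 -0.311  0.042]
brass_bar [258. 181.] 0.97 [ 0.507 -0.313  0.072]
joint [211. 186.] 0.96 [ 0.491 -0.267  0.042]
solder_block [269 126] [ 0.5565 -0.3197  0.072 ]
solder_block [261 231] [ 0.4585 -0.3194  0.072 ]
solder_block [280 234] [ 0.4566 -0.3376  0.072 ]
solder_block [287 131] [ 0.5532 -0.3355  0.072 ]
brass_bar [264 118] [ 0.5637 -0.3146  0.084 ]
brass_bar [253 124] [ 0.5583 -0.3059  0.084 ]
brass_bar [250 240] [ 0.4542 -0.3095  0.084 ]
brass_bar [260 237] [ 0.4578 -0.3184  0.084 ]
[[0.0, 0.0, 0.145, 0.0, 0.0, 0.0001, 1.0], [0.0, 0.0, 0.145, 0.0, 0.0, 0.0001, 1.0], [0.0, 0.0, 0.145, 0.0, 0.0, 0.0001, 1.0], [0.0, 0.0, 0.145, 0.0, 0.0, 0.0001, 1.0]]
```

View pics/w3.png

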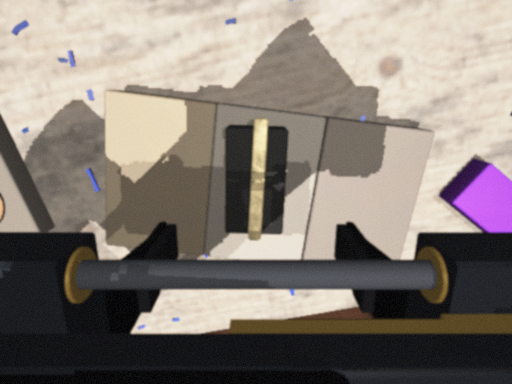

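The wrist view shows the bricks butted, the black block spanning (225–287, 126–233) with the bar at (258,180), and the purple look-alike off to the right. The block's centre is about (0.506, -0.312), so I'll descend.

>>> step_arm:
  plan:
    - [0.006, 0, 0.13, 0, 0, 0, 1]
    - [0.004, 0, 0.13, 0, 0, 0, 1]
    - [0, 0, 0.13, 0, 0, 0, 1]
    - [0, 0, 0.11, 0, 0, 0, 1]
    - [0, 0, 0.07, 0, 0, 0, 1]

```text
time_s: 9.35
eef_pos: [0.5054, -0.3124, 0.0459]
ee_rot: [-3.139, 0.003, 0.06]
contact_force: [-0.7, 0.1, -0.7]
opening: 1.001
finger_force: 0.0
```

>>> step_arm:
  plan:
    - [0, 0, 0, 0, 0, 0, 0.6]
    - [0, 0, 0, 0, 0, 0, 0.45]
    - [0, 0, 0, 0, 0, 0, 0.35]
    - [0, 0, 0, 0, 0, 0, 0.3]
    - [0, 0, 0, 0, 0, 0, 0.2]
  squeeze: 12

```text
time_s: 9.77
eef_pos: [0.5076, -0.3146, 0.0506]
ee_rot: [3.139, -0.002, 0.06]
contact_force: [0.2, -0.1, 0.4]
opening: 0.705
finger_force: 0.3
```

>>> step_arm:
  plan:
    - [0, 0, 0, 0, 0, 0, 0]
    - [0, 0, 0, 0, 0, 0, -0.2]
    - [0, 0, 0, 0, 0, 0, -0.4]
    - [0, 0, 0, 0, 0, 0, -0.6]
    - [0, 0, 0, 0, 0, 0, -0.6]
  squeeze: 20

```text
time_s: 10.18
eef_pos: [0.5071, -0.3139, 0.0502]
ee_rot: [3.141, -0.001, 0.059]
contact_force: [-0.3, 1.5, 6.3]
opening: 0.632
finger_force: 20.0
```

>>> step_arm:
  plan:
    - [0, 0, 0, 0, 0, 0, -0.6]
    - [0, 0, 0, 0, 0, 0, -0.6]
    - [0, 0, 0, 0, 0, 0, -0.6]
    - [0, 0, 0, 0, 0, 0, -0.6]
    - [0, 0, 0, 0, 0, 0, -0.6]

```text
time_s: 10.6
eef_pos: [0.5072, -0.3139, 0.0502]
ee_rot: [3.141, -0.001, 0.059]
contact_force: [-0.2, 2.0, 6.4]
opening: 0.632
finger_force: 20.0
```

>>> step_arm:
  plan:
    - [0, 0, -0.01, 0, 0, 0, -0.6]
    - [0, 0, -0.02, 0, 0, 0, -0.6]
    - [0, 0, -0.03, 0, 0, 0, -0.6]
    - [0, 0, -0.03, 0, 0, 0, -0.6]
    - [0, 0, -0.02, 0, 0, 0, -0.6]

```text
time_s: 11.02
eef_pos: [0.507, -0.3142, 0.0774]
ee_rot: [3.141, -0.001, 0.06]
contact_force: [0.2, -0.2, -1.7]
opening: 0.633
finger_force: 20.0
```

>>> step_arm:
  plan:
    - [0, 0, -0.03, 0, 0, 0, -0.6]
    - [0, 0, -0.04, 0, 0, 0, -0.6]
    - [0, 0, -0.04, 0, 0, 0, -0.6]
    - [0, 0, -0.04, 0, 0, 0, -0.6]
    - [0, 0, -0.03, 0, 0, 0, -0.6]

```text
time_s: 11.43
eef_pos: [0.5071, -0.3142, 0.123]
ee_rot: [3.14, -0.001, 0.059]
contact_force: [0.1, 0.2, -2.3]
opening: 0.632
finger_force: 20.0
```

Run:
```python
from h import *
o=ctrl.observe();print(o['eef_pos'],o['contact_force'],o['ft_torque'])
p=ctrl.read_camera('scene');d=ctrl.read_camera('side')
im=[cv2.resize(c['color'][y:y+100,x:x+100,::-1],(400,400),interpolation=cv2.INTER_CUBIC) for c,x,y in((p,220,170),(d,250,110))]
cv2.imwrite('pics/l.png',np.hstack(im))
```

```text
[ 0.50705332 -0.31417489  0.12298008] [ 0.05689787  0.15168105 -2.33195559] [-0.04854936  0.2000361  -0.00215734]
```

View pics/l.png

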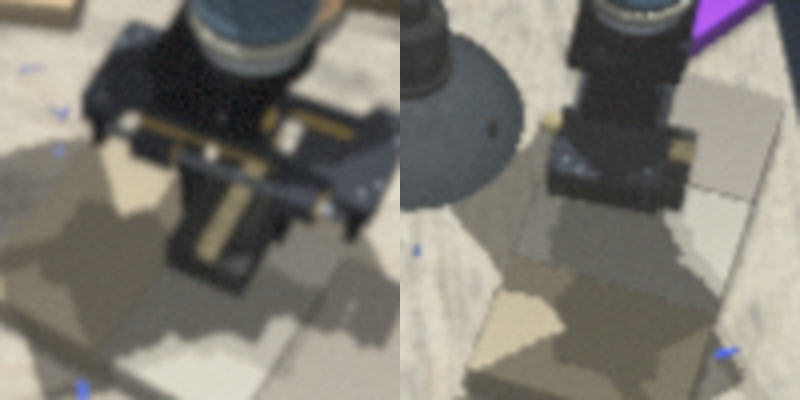

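The block is lifted level with the bar lying along it. Now I'll carry it over the joint.

>>> step_arm:
  plan:
    - [-0.002, -0.01, -0.01, 0, 0, 0, -0.6]
    - [-0.004, -0.018, -0.01, 0, 0, 0, -0.6]
    - [-0.005, -0.024, -0.01, 0, 0, 0, -0.6]
    - [-0.005, -0.024, -0.01, 0, 0, 0, -0.6]
    - [-0.005, -0.024, -0.01, 0, 0, 0, -0.6]

```text
time_s: 11.95
eef_pos: [0.4994, -0.288, 0.1337]
ee_rot: [-3.141, 0.001, 0.06]
contact_force: [0.3, -0.1, -1.5]
opening: 0.633
finger_force: 20.0
```

>>> step_arm:
  plan:
    - [-0.005, -0.024, -0.01, 0, 0, 0, -0.6]
    - [-0.005, -0.024, -0.01, 0, 0, 0, -0.6]
    - [-0.005, -0.022, -0.01, 0, 0, 0, -0.6]
    - [-0.004, -0.017, -0.01, 0, 0, 0, -0.6]
    - [-0.002, -0.01, -0.01, 0, 0, 0, -0.6]

```text
time_s: 12.37
eef_pos: [0.4929, -0.2644, 0.1466]
ee_rot: [-3.141, 0.0, 0.06]
contact_force: [-0.8, -0.3, -2.3]
opening: 0.629
finger_force: 20.0
```

>>> step_arm:
  plan:
    - [0, 0, 0, 0, 0, 0, -0.6]
    - [0, 0, 0, 0, 0, 0, -0.6]
    - [0, 0, 0, 0, 0, 0, -0.6]
    - [0, 0, 0, 0, 0, 0, -0.6]
    - [0, 0, 0, 0, 0, 0, -0.6]

```text
time_s: 12.78
eef_pos: [0.4932, -0.2656, 0.1461]
ee_rot: [-3.142, 0.0, 0.059]
contact_force: [0.3, 0.1, -0.8]
opening: 0.631
finger_force: 20.0
```

Run:
```python
from fit import *
o=ctrl.observe();print(o['eef_pos'],o['contact_force'],abs(o['joint_velocities']).max(),o['finger_force'],o['opening'])
p=ctrl.read_camera('scene');d=ctrl.read_camera('side');w=ctrl.read_camera('wrist')
for c,t in((p,'s'),(d,'d'),(w,'w')):
  for n,z in dict(joint=.042,solder_block=.14,brass_bar=.17,loose_brick=0,bed_brick=0,wood_block=0,steel_cube=0).items():
    for q in ctrl.mark_of(c,n)[:1]: print(t,n,np.round(q['position']),round(q['confidence'],2),ray(c,q['position'],z).round(3))
fit('loose_brick',(.497,-.21,-1.63),[p])
im=[cv2.resize(c['color'][y:y+h,x:x+h,::-1],(400,400),interpolation=cv2.INTER_CUBIC) for c,x,y,h in((p,200,160,110),(w,90,0,300))]
cv2.imwrite('pics/e.png',np.hstack(im))
```

```text
[ 0.49324773 -0.26555187  0.14613788] [ 0.28983121  0.08934771 -0.80371761] 0.0017809471139280265 19.999658649321645 0.6313841903072179
s joint [262. 236.] 0.85 [ 0.497 -0.271  0.042]
s solder_block [364. 301.] 0.91 [ 0.404 -0.576  0.14 ]
s brass_bar [265. 211.] 0.48 [ 0.495 -0.279  0.17 ]
s loose_brick [243. 232.] 0.75 [ 0.505 -0.202  0.   ]
s wood_block [227. 172.] 0.94 [ 0.689 -0.034  0.   ]
s steel_cube [139. 179.] 0.66 [0.519 0.212 0.   ]
d joint [295. 200.] 0.26 [ 0.498 -0.194  0.042]
d solder_block [326. 110.] 0.6 [ 0.475 -0.47   0.14 ]
d loose_brick [294. 203.] 0.67 [ 0.5   -0.209  0.   ]
d bed_brick [308. 175.] 0.81 [ 0.484 -0.317  0.   ]
d wood_block [215. 240.] 0.62 [ 0.69  -0.028  0.   ]
d steel_cube [250. 339.] 0.67 [0.511 0.213 0.   ]
w joint [205. 173.] 0.36 [ 0.505 -0.22   0.042]
w solder_block [257. 240.] 0.79 [ 0.491 -0.265  0.14 ]
w brass_bar [262. 258.] 0.61 [ 0.496 -0.267  0.17 ]
w loose_brick [203. 171.] 0.81 [ 0.496 -0.212  0.   ]
w bed_brick [310. 185.] 0.86 [ 0.489 -0.319  0.   ]
loose_brick [ 0.4925 -0.2046 -1.5645] cost 0.388
```

View pics/e.png

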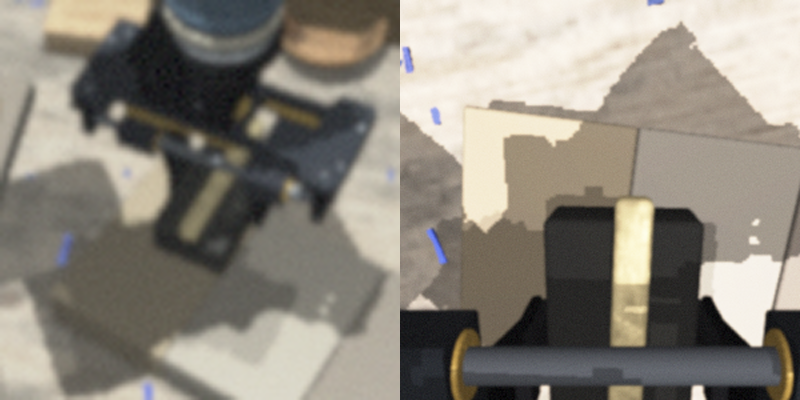

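The pictures show the block held level over the closed joint (joint line at about (637,140), bar at about (632,270) in the right-hand crop). The bar is centred and the bystanders haven't moved, so I'm handing in.

```bash
python3 -c "
from station import ctrl
print(ctrl.finish_job())"
```

```text
the job is handed in; nothing more can be done
None
```

I handed the job in with the loose brick butted flush against its neighbour and the soldering block held level about 10 cm above the closed joint, the bar still on top; the wood and steel blocks showed no movement, and no verdict was returned.

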